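# Unlock the sample loader and slide the carriage home

## Robot

A 6-joint arm with a two-finger parallel gripper is mounted at the origin on the work surface. World frame = base frame: x ahead of the robot, y to its left, z up, the work surface at z = 0. Lengths are in m, angles in rad, forces in N, time in s.
With the tool pointing down it reaches from about 0.325 to 0.9 m from the base axis. Payload 6.1 kg.
Tool frame: the origin (TCP) lies between the finger pads; the fingertips stand 14 mm ahead of it and the grasp point (between the pads) lies 5 mm behind it; z points along the fingers, y is the line along which they close (so a half turn about z gives the same grasp; the last joint's range is limited). The gripper opens to 87 mm and grips with 3 to 60 N. Pads are 19 mm wide; open, the fingers measure 117 mm over their backs; the gripper's body (75 mm by 190 mm) begins 51 mm behind the grasp point.
Start: joints at [-1.383, 0.22, 1.526, -0, 1.395, -0.126], TCP at [0.193, -0.594, 0.237] pointing down, gripper open.
Joint ranges: [-2.98, 2.98], [-0.91, 2.08], [0.09, 2.57], [-1.24, 4.39], [0.2, 2.65], [-2.68, 2.68]. Speed limits (rad/s): [2.57, 2.57, 3.01, 3.14, 3.14, 3.14].

## Interface

Orientations are given as [roll, pitch, yaw] about the fixed x, y, z axes, in that order (R = Rz(yaw) Ry(pitch) Rx(roll)).
In Python, from bench import r gives the robot as it stands.
- The arm moves only by the tool drive_tool, never from a script. Its argument "rows" is a list of rows, each an object of numbers: "x", "y", "z": the shift along the tool's x, y, z in mm; "ax", "ay", "az": the turn, a rotation vector about the tool's x, y, z in degrees; "grip": the opening in per cent of the stroke, from 0 (shut) to 100 (fully open). In form: [{"x": .., "y": .., "z": .., "ax": .., "ay": .., "az": .., "grip": ..}, ...]. A call has 1 to 20 rows; each row is the pose to reach, as a shift and turn from the pose commanded when the call began, along the tool's axes at that moment; what a row does not reach only later rows make up. A row lasts 1/10 s, in which the tool goes at most 50 mm and 8.59 degrees, less where a joint would pass 70% of its speed; a pose out of reach is approached as far as the arm can. A call with a gripper value outside its range is refused whole. The fingers move at their own pace and stop on an object; "grip_force" is the grip in N (left out, the last holds). Time passes only in rows, so rows that repeat a pose let the fingers close. It gives the time, the measured TCP pose, the force, the opening and the grip force at its end, in the units of the state.
- r.sense(): the state, without advancing time (a new reading comes with each control period).
- r.grab_frame(name): name is "scene" or "top"; returns a dict with "color" (420x560x3 uint8, blue, green, red), "camera_matrix" (3x3 intrinsics, pixels), "cam_to_world" (4x4, takes a point from camera to world coordinates). Camera axes: x right, y up, looking along -z (the intrinsics and any distortion apply to the point x, -y, -z); pixel columns grow to the right and rows downward; lengths in m; the calibration is good to about 2 mm. A picture is of the moment at which its call begins. There is no depth.
- r.finish_job(): hands the job in; it is judged then, once.
The state is a dict: "t": time; "joints": joint angles; "qd": joint speeds; "effort": joint torques, N m; "tcp_pos": TCP position; "orientation": TCP orientation; "ft_force": force on the tool from outside, world axes, zero at the start; "wrist_torque": the same for the moment, N m; "gripper_width": finger opening in m; "grasp_force": force on a finger pad.
Only numpy, scipy, OpenCV 4.12 (cv2) and the standard library are available. Lean on these libraries where they do the work, as an engineer would, in place of code of your own. Each camera call takes 0.05 s, during which the arm holds its last target. There are 200 camera calls.

## Task

On the analyser's sample loader, turn the eccentric cam lock to its low point by pushing its orange lever post round with your fingertips, clockwise seen from above, until the lever points at the green mark; only then push the blue rack carriage forward by its rear plate until it is fully home against its stop. Leave the cam at its low point, and finish clear of everything. Do not lift or tip the sample rack that rides in the carriage, and leave the other things on the bench where they stand.

Things in the scene. Friction and masses are not known exactly. Their poses are not given: they have to be found in the camera images.
- loader: fixed sample loader on a white base plate 310 x 250 x 12 mm. Origin: on the bench, under the middle line of the carriage track, abreast of the cam axis. x is the way the carriage slides home (away from the robot), y left, z up. Plate: x -170 to 140, y -80 to 170 mm; grey dock at its far end: x 40 to 120, y -55 to 55, up to 64 mm high.
- cam_axis (a point): fixed point on the cam's upright axis, 36 mm above the bench, at (0, 105) mm of the loader. The cam is an aluminium eccentric disc, radius 30 mm, its centre 12 mm off the axis, 22 to 36 mm high. Around cam and lever nothing but the brass follower finger (top 35 mm) rises above the plate.
- green_mark (a point): green disc, 22 mm across, on the base plate at (85, 105) mm of the loader: the lever points at it at the low point. (A red one at (-85, 105) mm marks the high, locked point.)
- cam (a joint): cam angle in rad, growing clockwise from above; about 0.1 N m of friction, stays where left. 0: high point to the carriage (locked), lever towards red. 3.14: low point (free), lever towards green. At q the lever points along (-cos q, sin q) in the loader's x, y, so it swings round the side away from the carriage. Stops at -0.2 and 3.9, none at the low point. Starts at 0 to 0.8.
- lever_post (a point): top centre of the orange upright post at the lever's end: a round pin 14 mm across, 60 mm from the cam axis, its top 92 mm above the bench, free to touch from 46 to 92 mm high. The lever bar below it is 14 mm wide, 36 to 44 mm high.
- carriage (a joint): travel of the carriage in m along the loader's x: 0 pulled back (the start), 0.085 fully home at its stop. It takes about 3 N to slide and stays where left. A brass follower finger on its left side meets the cam after 6 to 15 mm unless the cam is within about 0.5 rad of its low point; pushing against it jams it or drives the cam back.
- push_plate (a point): centre of the pushing area on the rear face (towards the robot, facing the loader's -x) of the carriage's upright blue rear plate, 65 mm above the bench; the plate is 70 mm wide, 10 mm thick, 18 to 86 mm high. It moves with the carriage. The space behind it is free above 16 mm.
- rack_center (a point): middle of the block of the white sample rack (104 x 50 x 35 mm, with tubes whose caps reach 95 mm above the bench), which rides loose in the pocket of the carriage, 41.5 mm above the bench; it goes along with the carriage and must not be lifted or tipped.
- spare_rack: grey rack with tubes, 104 x 50 mm, 71 mm high, beside the loader on its right; origin at the centre of its underside; leave alone
- reagent: amber bottle 56 mm across, 110 mm high; origin at the centre of its underside; leave alone
- swab_jar: clear jar with blue cap, 64 mm across, 80 mm high; origin at the centre of its underside; leave alone
- beaker: open glass beaker 68 mm across, 80 mm high; origin at the centre of its underside; leave alone
- label_block: yellow pad block 75 x 75 x 30 mm; origin at the centre of its underside; leave alone
Not all that is in view belongs to the job. Leave any yellow look-alike of the part that bears rack_center alone.

How it is judged:
On the way, in this order (a step that is already met when the one before it is completed fails the run):
1. the cam is at its low point (within 0.35 rad) while the carriage is still pulled back (under 25 mm of travel) (value of joint cam between 2.79 and 3.49 rad and value of joint carriage below 0.025 m), for 0.2 s.
2. the carriage is fully home (within 4 mm of its stop) (value of joint carriage above 0.081 m), for 0.2 s.
At the end, for the whole second after the job is handed in: The cam stands within 0.35 rad of its low point, the carriage is within 4 mm of its stop with the sample rack still seated upright in it, all at rest, and the other things stand upright within 20 mm of where they were (value of joint cam between 2.79 and 3.49 rad and value of joint carriage above 0.081 m and x of rack_center in the frame of loader between 0.018 and 0.038 m and z of rack_center in the frame of loader below 0.046 m and angle between rack_center's own z axis and vertical below 0.1 rad and velocity of joint carriage between -0.01 and 0.01 m/s and velocity of joint cam between -0.05 and 0.05 rad/s and distance of each of spare_rack, reagent, swab_jar, beaker, label_block from where it was at the start of the episode below 0.02 m and angle between each of spare_rack, reagent, swab_jar, beaker, label_block's own z axis and vertical below 0.15 rad); the robot touches nothing.
It fails at once if the sample rack is lifted (over 10 mm) or tipped (over 0.25 rad) (z of rack_center in the frame of loader above 0.0515 m or angle between rack_center's own z axis and vertical above 0.25 rad).
It fails at once if another thing is shifted by over 20 mm, lifted or tipped over 0.3 rad (distance of any of spare_rack, reagent, swab_jar, beaker, label_block from where it was at the start of the episode above 0.02 m or height (world z) of any of spare_rack, reagent, swab_jar, beaker, label_block above 0.01 m or angle between any of spare_rack, reagent, swab_jar, beaker, label_block's own z axis and vertical above 0.3 rad).
It also fails if it takes over 58 s, if anything falls off the work surface, if the arm or the gripper's body presses on something with over 40 N, if the wrist force passes 120 N, or if a joint passes its speed limit or range.

## Working session

There is one attempt and no reset: what is moved stays moved. The work goes in short steps, Python scripts to look and compute and a tool call to move; the robot and the scene stay as the last step left them, time stands still between calls to the robot, and variables do not carry over. Pictures are saved under pics/ and viewed, at most 10 in all, crops included, and the job is handed in when it is done.

Besides the shell and the picture viewer there is one more tool, called after "Emit:" as name(argument=value, ...), one argument or row to a line, values as JSON. drive_tool: Moves the arm, as the interface text tells. Its arguments: {"type":"object","properties":{"rows":{"type":"array","items":{"type":"object","properties":{"x":{"type":"number"},"y":{"type":"number"},"z":{"type":"number"},"ax":{"type":"number"},"ay":{"type":"number"},"az":{"type":"number"},"grip":{"type":"number"}}}},"grip_force":{"type":"number"}},"required":["rows"]}

```bash
mkdir -p pics; cat > h.py <<'E'
import numpy as np, cv2
from bench import r
def ray(f,uv):
    K=np.array(f["camera_matrix"]);T=np.array(f["cam_to_world"])
    p=np.linalg.inv(K)@[uv[0],uv[1],1]; return T[:3,3],T[:3,:3]@[p[0],-p[1],-p[2]]
def at(f,uv,z):
    o,d=ray(f,uv); return o+d*(z-o[2])/d[2]
def proj(f,P):
    K=np.array(f["camera_matrix"]);T=np.array(f["cam_to_world"])
    c=T[:3,:3].T@(np.array(P)-T[:3,3]); q=K@[c[0],-c[1],-c[2]]; return q[:2]/q[2]
E
python3 - <<'E'
from h import *
for n in("scene","top"):
    f=r.grab_frame(n); cv2.imwrite(f"pics/{n}0.png",f["color"]); print({k:v for k,v in f.items() if k!="color"})
print(r.sense())
E
```

```text
{'camera_matrix': array([[494.27601613,   0.        , 281.68796444],
       [  0.        , 494.27601613, 208.48769918],
       [  0.        ,   0.        ,   1.        ]]), 'cam_to_world': array([[ 0.85749456, -0.307962  ,  0.41214377,  1.03989241],
       [ 0.51416253,  0.54165245, -0.66501844, -0.64422916],
       [-0.01843828,  0.78215858,  0.62280655,  0.719235  ],
       [ 0.        ,  0.        ,  0.        ,  1.        ]])}
{'camera_matrix': array([[472.89765973,   0.        , 285.57523771],
       [  0.        , 472.89765973, 212.76323815],
       [  0.        ,   0.        ,   1.        ]]), 'cam_to_world': array([[-0.00133623,  0.99497445, -0.10012021,  0.48927934],
       [-0.9998678 , -0.00295181, -0.01598996,  0.01366688],
       [-0.01620514,  0.10008561,  0.99484685,  1.14555666],
       [ 0.        ,  0.        ,  0.        ,  1.        ]])}
{'t': 0.1, 'joints': array([-1.38308417e+00,  2.21174697e-01,  1.52752479e+00,  2.90653181e-05,
        1.39468165e+00, -1.26084266e-01]), 'qd': array([-6.45285201e-04, -1.58961054e-04, -2.90881190e-03, -5.79086693e-05,
        1.69898870e-03,  1.00227141e-05]), 'effort': array([ 2.11922954e-03, -4.95941734e+01, -3.88519335e+01,  7.02613243e-02,
        5.15055796e-02, -5.35883828e-05]), 'tcp_pos': array([ 0.19283261, -0.59393832,  0.23551476]), 'orientation': array([-3.13982197e+00, -2.53281740e-04,  3.13791076e-01]), 'ft_force': array([-0.00921448, -0.34299337, -0.1007262 ]), 'wrist_torque': array([-0.02001475, -0.00036715, -0.0130585 ]), 'grasp_force': 0.0, 'gripper_width': 0.08703874908245074}
```

View pics/top0.png

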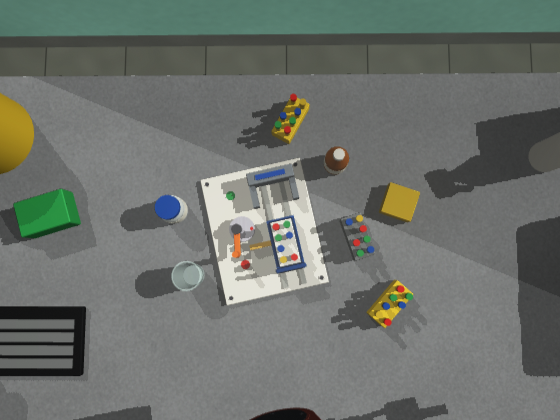

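View pics/scene0.png

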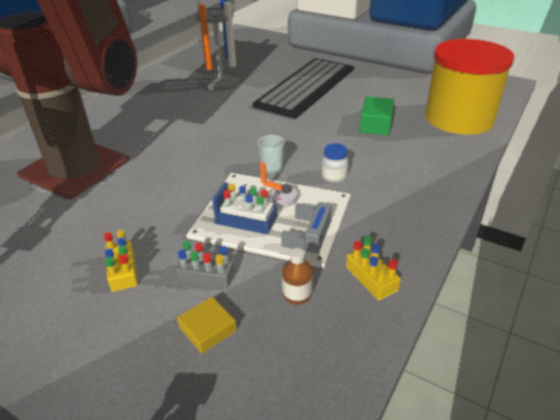

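The top view shows the loader plate with corners near (201,181), (300,159), (328,283) and (227,306). The green mark is at about (230,195) and the red mark at about (245,264). The orange lever runs from about (237,229) to (237,258).

Possible mix-ups:
- **Carriage rack:** the white rack in the blue carriage at (286,243) is the one for the job. The yellow look-alikes at (291,118) and (391,304) and the grey spare at (358,237) are not.
- **Orange lever:** the one at (237,245) is the only one on the loader.

Next is one close crop to check this choice.

```bash
python3 - <<'E'
from h import *
f=r.grab_frame("top"); c=f["color"][150:315,190:345]
cv2.imwrite("pics/crop.png",cv2.resize(c,None,fx=3.6,fy=3.6,interpolation=cv2.INTER_CUBIC))
hsv=cv2.cvtColor(f["color"],cv2.COLOR_BGR2HSV)
def blob(lo,hi,box):
    m=cv2.inRange(hsv,np.array(lo),np.array(hi)); k=np.zeros_like(m);x0,y0,x1,y1=box;k[y0:y1,x0:x1]=m[y0:y1,x0:x1]
    ys,xs=np.nonzero(k); return np.array([xs.mean(),ys.mean()]),len(xs)
g=blob((45,100,40),(80,255,255),(220,185,242,206)); rd=blob((0,150,60),(5,255,255),(235,255,255,275))
G=at(f,g[0],.012);R=at(f,rd[0],.012)
print(g,rd,G,R,np.linalg.norm(G-R))
C=[at(f,p,.012) for p in((201,181),(300,159),(328,283),(227,306))]
print(np.round(C,3),[np.linalg.norm(C[i]-C[(i+1)%4]) for i in range(4)])
E
```

```text
(array([230.13207547, 195.45283019]), 53) (array([244.12820513, 263.46153846]), 39) [0.64591274 0.16618658 0.012     ] [0.48201887 0.13100067 0.012     ] 0.16762830303129966
[[ 0.682  0.238  0.012]
 [ 0.735 -0.003  0.012]
 [ 0.436 -0.068  0.012]
 [ 0.382  0.171  0.012]] [np.float64(0.2468264506023218), np.float64(0.3061585122563817), np.float64(0.2453065015386497), np.float64(0.3070361261559101)]
```

View pics/crop.png

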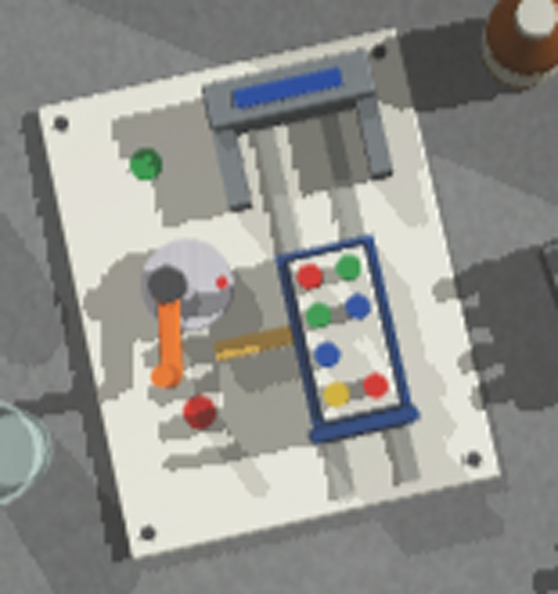

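The close crop confirms the choice. The orange lever on the aluminium cam has its post top at crop (167,375), which is full-frame (236.4,254.2). The white rack sits in the blue carriage, and its rear plate is at crop (365,425). Next I work out the poses.

```bash
cat >> h.py <<'E'
from scipy.spatial.transform import Rotation as Ro
A=np.array([.563,.148]); Y=.213
L=np.array([[np.cos(Y),-np.sin(Y)],[np.sin(Y),np.cos(Y)]])
O=A-L@[0,.105]
def loc(p): return L.T@(np.array(p)[:2]-O)
def w(p): return O+L@np.array(p)
def move(pos,yaw,base=None):
    if base is None:
        s=r.sense(); base=(s["tcp_pos"],s["orientation"])
    R=Ro.from_euler("xyz",base[1]); d=R.inv().apply(np.array(pos)-base[0])*1000
    a=(R.inv()*Ro.from_euler("xyz",[np.pi,0,yaw])).as_rotvec(degrees=True)
    return np.round(np.r_[d,a],1)
def post(q,rad=.06): return A+L@(rad*np.array([-np.cos(q),np.sin(q)]))
E
python3 - <<'E'
from h import *
f=r.grab_frame("top")
P=at(f,(236.4,254.2),.092); l=loc(P)-[0,.105]; q=np.arctan2(l[1],-l[0])
g=r.grab_frame("scene"); print("scene px of post",proj(g,P),"corner", proj(g,[*A,.036]))
print(P,l,np.linalg.norm(l),q)
print("rear plate top center",loc(at(f,(190+365/3.6,150+428/3.6),.086)))
print(move([*P[:2],.16],np.pi-q+Y))
E
```

```text
scene px of post [261.83491121 165.07273033] corner [286.42008886 190.59979559]
[0.50302952 0.14008331 0.092     ] [-0.06028875  0.00493956] 0.06049075979533575 0.08174905271557786
rear plate top center [-0.11804793 -0.00254925]
[ 5.217e+02 -6.026e+02  7.660e+01  0.000e+00 -1.000e-01 -1.695e+02]
```

Emit:
drive_tool(
  rows=[
    {"x": 130, "y": -150, "z": 0, "az": -40, "grip": 45},
    {"x": 260, "y": -300, "z": 20, "az": -85, "grip": 45},
    {"x": 390, "y": -450, "z": 40, "az": -127, "grip": 45},
    {"x": 522, "y": -603, "z": 60, "az": -169, "grip": 45},
    {"x": 522, "y": -603, "z": 60, "az": -169, "grip": 45},
    {"x": 522, "y": -603, "z": 60, "az": -169, "grip": 45},
    {"x": 522, "y": -603, "z": 60, "az": -169, "grip": 45},
    {"x": 522, "y": -603, "z": 60, "az": -169, "grip": 45},
    {"x": 522, "y": -603, "z": 60, "az": -169, "grip": 45},
    {"x": 522, "y": -603, "z": 60, "az": -169, "grip": 45},
    {"x": 522, "y": -603, "z": 60, "az": -169, "grip": 45},
    {"x": 522, "y": -603, "z": 60, "az": -169, "grip": 45},
    {"x": 522, "y": -603, "z": 60, "az": -169, "grip": 45},
    {"x": 522, "y": -603, "z": 60, "az": -169, "grip": 45},
    {"x": 522, "y": -603, "z": 60, "az": -169, "grip": 45},
    {"x": 522, "y": -603, "z": 60, "az": -169, "grip": 45},
    {"x": 522, "y": -603, "z": 60, "az": -169, "grip": 45},
    {"x": 522, "y": -603, "z": 60, "az": -169, "grip": 45},
    {"x": 522, "y": -603, "z": 60, "az": -169, "grip": 45},
    {"x": 522, "y": -603, "z": 60, "az": -169, "grip": 45},
  ],
)

```text
validation failed for argument at $.ro...
```

The call was refused by validation, so I'll retry with all fields filled in and fewer rows.

Emit:
drive_tool(
  rows=[
    {"x": 50, "y": -60, "z": 0, "ax": 0, "ay": 0, "az": -8, "grip": 45},
    {"x": 100, "y": -120, "z": 0, "ax": 0, "ay": 0, "az": -16, "grip": 45},
  ],
)

```text
t: 0.45
tcp_pos: [0.2298, -0.5009, 0.2354]
orientation: [-3.14, -0.001, 0.596]
ft_force: [-0.0, 1.3, 0.1]
gripper_width: 0.0776
grasp_force: 0.0
```

```bash
python3 - <<'E'
from h import *
P=[.503,.140,.175]
print(r.sense()["tcp_pos"],move(P,np.pi-.082+Y))
E
```

```text
[ 0.22981051 -0.5008834   0.23536544] [ 5.859e+02 -3.767e+02  6.140e+01  0.000e+00 -1.000e-01 -1.533e+02]
```

Emit:
drive_tool(
  rows=[
    {"x": 586, "y": -377, "z": 60, "ax": 0, "ay": 0, "az": -153, "grip": 45},
    {"x": 586, "y": -377, "z": 60, "ax": 0, "ay": 0, "az": -153, "grip": 45},
    {"x": 586, "y": -377, "z": 60, "ax": 0, "ay": 0, "az": -153, "grip": 45},
    {"x": 586, "y": -377, "z": 60, "ax": 0, "ay": 0, "az": -153, "grip": 45},
    {"x": 586, "y": -377, "z": 60, "ax": 0, "ay": 0, "az": -153, "grip": 45},
    {"x": 586, "y": -377, "z": 60, "ax": 0, "ay": 0, "az": -153, "grip": 45},
    {"x": 586, "y": -377, "z": 60, "ax": 0, "ay": 0, "az": -153, "grip": 45},
    {"x": 586, "y": -377, "z": 60, "ax": 0, "ay": 0, "az": -153, "grip": 45},
    {"x": 586, "y": -377, "z": 60, "ax": 0, "ay": 0, "az": -153, "grip": 45},
    {"x": 586, "y": -377, "z": 60, "ax": 0, "ay": 0, "az": -153, "grip": 45},
    {"x": 586, "y": -377, "z": 60, "ax": 0, "ay": 0, "az": -153, "grip": 45},
    {"x": 586, "y": -377, "z": 60, "ax": 0, "ay": 0, "az": -153, "grip": 45},
    {"x": 586, "y": -377, "z": 60, "ax": 0, "ay": 0, "az": -153, "grip": 45},
    {"x": 586, "y": -377, "z": 60, "ax": 0, "ay": 0, "az": -153, "grip": 45},
    {"x": 586, "y": -377, "z": 60, "ax": 0, "ay": 0, "az": -153, "grip": 45},
    {"x": 586, "y": -377, "z": 60, "ax": 0, "ay": 0, "az": -153, "grip": 45},
    {"x": 586, "y": -377, "z": 60, "ax": 0, "ay": 0, "az": -153, "grip": 45},
    {"x": 586, "y": -377, "z": 60, "ax": 0, "ay": 0, "az": -153, "grip": 45},
    {"x": 586, "y": -377, "z": 60, "ax": 0, "ay": 0, "az": -153, "grip": 45},
    {"x": 586, "y": -377, "z": 60, "ax": 0, "ay": 0, "az": -153, "grip": 45},
  ],
)

```text
t: 2.45
tcp_pos: [0.5053, 0.1385, 0.1765]
orientation: [3.142, -0.0, -3.023]
ft_force: [0.6, -0.8, -0.8]
gripper_width: 0.0391
grasp_force: 0.0
```

```bash
python3 - <<'E'
from h import *
print(r.sense()["joints"],move([.503,.140,.070],np.pi-.082+Y))
f=r.grab_frame("top"); g=r.grab_frame("scene")
a=f["color"][150:315,190:345]; p=proj(g,[.503,.14,.092]).astype(int); b=g["color"][p[1]-90:p[1]+75,p[0]-80:p[0]+75]
cv2.imwrite("pics/c2.png",cv2.resize(np.hstack([a,b]),None,fx=2.5,fy=2.5,interpolation=cv2.INTER_CUBIC))
E
```

```text
[ 1.16901569e-01  3.04777368e-02  1.85099063e+00  2.08015218e-05
  1.26019122e+00 -1.57243725e+00] [  2.1   1.8 106.5   0.   -0.   -0.7]
```

View pics/c2.png

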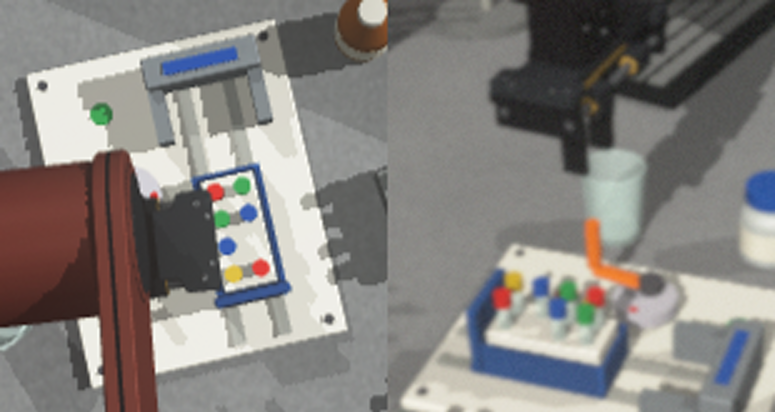

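The picture shows the open fingertips at about (590,160) in the scene crop, directly above the orange post at (592,225). The post stays clear of the rack. I'll descend to straddle it.

Emit:
drive_tool(
  rows=[
    {"x": 2, "y": 2, "z": 15, "ax": 0, "ay": 0, "az": -0.7, "grip": 50},
    {"x": 2, "y": 2, "z": 40, "ax": 0, "ay": 0, "az": -0.7, "grip": 50},
    {"x": 2, "y": 2, "z": 65, "ax": 0, "ay": 0, "az": -0.7, "grip": 50},
    {"x": 2, "y": 2, "z": 85, "ax": 0, "ay": 0, "az": -0.7, "grip": 50},
    {"x": 2, "y": 2, "z": 100, "ax": 0, "ay": 0, "az": -0.7, "grip": 50},
    {"x": 2, "y": 2, "z": 105, "ax": 0, "ay": 0, "az": -0.7, "grip": 50},
    {"x": 2, "y": 2, "z": 105, "ax": 0, "ay": 0, "az": -0.7, "grip": 27},
    {"x": 2, "y": 2, "z": 105, "ax": 0, "ay": 0, "az": -0.7, "grip": 27},
    {"x": 2, "y": 2, "z": 105, "ax": 0, "ay": 0, "az": -0.7, "grip": 27},
    {"x": 2, "y": 2, "z": 105, "ax": 0, "ay": 0, "az": -0.7, "grip": 27},
  ],
)

```text
t: 3.55
tcp_pos: [0.5039, 0.1403, 0.0726]
orientation: [-3.142, 0.002, -3.008]
ft_force: [-0.2, -0.8, 0.5]
gripper_width: 0.0251
grasp_force: 0.0
```

```bash
python3 - <<'E'
from h import *
s=r.sense(); b=(np.array([*post(.082),s["tcp_pos"][2]]),s["orientation"]); b=(s["tcp_pos"],s["orientation"])
print(s["tcp_pos"],s["gripper_width"],s["ft_force"],loc(s["tcp_pos"])-[0,.105])
for q in np.linspace(.082,1.682,17)[1:]:
    print(move([*post(q),.070],np.pi-q+Y,b))
E
```

```text
[0.50389094 0.14033434 0.07255592] 0.02512562747822241 [-0.23766403 -0.75521371  0.47182674] [-0.05939373  0.00500282]
[0.1 5.9 2.6 0.  0.1 5.9]
[-0.8 11.8  2.6  0.   0.1 11.6]
[-2.3 17.6  2.6  0.   0.1 17.4]
[-4.4 23.2  2.6  0.   0.1 23.1]
[-7.  28.6  2.6  0.   0.1 28.8]
[-10.2  33.7   2.6   0.    0.1  34.6]
[-13.8  38.5   2.6   0.    0.1  40.3]
[-17.9  42.9   2.6   0.    0.1  46. ]
[-22.4  46.8   2.6   0.    0.1  51.7]
[-27.3  50.3   2.6   0.1   0.1  57.5]
[-32.5  53.3   2.6   0.1   0.1  63.2]
[-38.   55.7   2.6   0.1   0.1  68.9]
[-43.7  57.6   2.6   0.1   0.1  74.7]
[-49.6  58.9   2.6   0.1   0.1  80.4]
[-55.5  59.6   2.7   0.1   0.1  86.1]
[-61.5  59.7   2.7   0.1   0.1  91.8]
```

```bash
python3 - <<'E'
from h import *
f=r.grab_frame("top")
for n,p in dict(jar=(168,208),beaker=(187,272)).items(): print(n,loc(at(f,p,.08)))
E
```

```text
jar [0.07599388 0.24250998]
beaker [-0.07516102  0.2278945 ]
```

Emit:
drive_tool(
  rows=[
    {"x": 0, "y": 6, "z": 2, "ax": 0, "ay": 0, "az": 6, "grip": 27},
    {"x": -1, "y": 12, "z": 2, "ax": 0, "ay": 0, "az": 12, "grip": 27},
    {"x": -2, "y": 18, "z": 2, "ax": 0, "ay": 0, "az": 17, "grip": 27},
    {"x": -4, "y": 23, "z": 2, "ax": 0, "ay": 0, "az": 23, "grip": 27},
    {"x": -7, "y": 29, "z": 2, "ax": 0, "ay": 0, "az": 29, "grip": 27},
    {"x": -10, "y": 34, "z": 2, "ax": 0, "ay": 0, "az": 35, "grip": 27},
    {"x": -14, "y": 38.5, "z": 2, "ax": 0, "ay": 0, "az": 40, "grip": 27},
    {"x": -18, "y": 43, "z": 2, "ax": 0, "ay": 0, "az": 46, "grip": 27},
    {"x": -18, "y": 43, "z": 2, "ax": 0, "ay": 0, "az": 46, "grip": 27},
  ],
)

```text
t: 4.5
tcp_pos: [0.5157, 0.1856, 0.07]
orientation: [3.141, 0.001, 2.472]
ft_force: [0.3, -0.1, -0.1]
gripper_width: 0.0237
grasp_force: 0.0
```

```bash
cat > n.py <<'E'
from h import *
import sys
s=r.sense(); b=(s["tcp_pos"],s["orientation"]); l=loc(s["tcp_pos"])-[0,.105]; q0=np.arctan2(l[1],-l[0])
print(q0,np.linalg.norm(l),s["ft_force"],s["joints"][5])
for q in np.arange(q0,float(sys.argv[1])+.001,.12)[1:]: print(list(move([*post(q),.070],np.pi-q+Y,b)[[0,1,2,5]]))
E
python3 n.py 2.2
```

```text
0.8847621551908957 0.060432290274344574 [ 0.26690852 -0.08414857 -0.05633873] -0.6998710239126835
[np.float64(-0.9), np.float64(7.2), np.float64(-0.0), np.float64(7.0)]
[np.float64(-2.2), np.float64(14.3), np.float64(0.0), np.float64(13.9)]
[np.float64(-4.3), np.float64(21.1), np.float64(0.0), np.float64(20.8)]
[np.float64(-7.3), np.float64(27.7), np.float64(0.0), np.float64(27.6)]
[np.float64(-11.0), np.float64(33.9), np.float64(0.0), np.float64(34.5)]
[np.float64(-15.4), np.float64(39.5), np.float64(0.0), np.float64(41.4)]
[np.float64(-20.5), np.float64(44.6), np.float64(0.0), np.float64(48.3)]
[np.float64(-26.1), np.float64(49.1), np.float64(0.0), np.float64(55.1)]
[np.float64(-32.3), np.float64(52.8), np.float64(0.0), np.float64(62.0)]
[np.float64(-38.8), np.float64(55.8), np.float64(0.1), np.float64(68.9)]
```

Emit:
drive_tool(
  rows=[
    {"x": -1, "y": 7, "z": 0, "ax": 0, "ay": 0, "az": 7, "grip": 27},
    {"x": -2, "y": 14, "z": 0, "ax": 0, "ay": 0, "az": 14, "grip": 27},
    {"x": -4, "y": 21, "z": 0, "ax": 0, "ay": 0, "az": 21, "grip": 27},
    {"x": -7, "y": 28, "z": 0, "ax": 0, "ay": 0, "az": 28, "grip": 27},
    {"x": -11, "y": 34, "z": 0, "ax": 0, "ay": 0, "az": 34.5, "grip": 27},
    {"x": -15.5, "y": 39.5, "z": 0, "ax": 0, "ay": 0, "az": 41, "grip": 27},
    {"x": -20.5, "y": 44.5, "z": 0, "ax": 0, "ay": 0, "az": 48, "grip": 27},
    {"x": -26, "y": 49, "z": 0, "ax": 0, "ay": 0, "az": 55, "grip": 27},
    {"x": -32, "y": 53, "z": 0, "ax": 0, "ay": 0, "az": 62, "grip": 27},
    {"x": -39, "y": 56, "z": 0, "ax": 0, "ay": 0, "az": 69, "grip": 27},
    {"x": -39, "y": 56, "z": 0, "ax": 0, "ay": 0, "az": 69, "grip": 27},
  ],
)

```text
t: 5.6
tcp_pos: [0.581, 0.2047, 0.0697]
orientation: [3.141, -0.0, 1.27]
ft_force: [-0.0, -0.6, 0.6]
gripper_width: 0.0235
grasp_force: 0.0
```

```bash
python3 n.py 3.25; python3 - <<'E'
from h import *
g=r.grab_frame("scene"); p=proj(g,[*A,.05]).astype(int); b=g["color"][p[1]-80:p[1]+80,p[0]-100:p[0]+100]
cv2.imwrite("pics/c3.png",cv2.resize(b,None,fx=3,fy=3,interpolation=cv2.INTER_CUBIC))
E
```

```text
2.091142926080838 0.05951974133034965 [-0.01887268 -0.6304724   0.5791013 ] 0.5120664962461153
[np.float64(0.0), np.float64(7.2), np.float64(-0.3), np.float64(7.2)]
[np.float64(-1.3), np.float64(14.3), np.float64(-0.3), np.float64(14.1)]
[np.float64(-3.5), np.float64(21.1), np.float64(-0.3), np.float64(21.0)]
[np.float64(-6.5), np.float64(27.7), np.float64(-0.3), np.float64(27.8)]
[np.float64(-10.2), np.float64(33.8), np.float64(-0.3), np.float64(34.7)]
[np.float64(-14.7), np.float64(39.5), np.float64(-0.3), np.float64(41.6)]
[np.float64(-19.7), np.float64(44.6), np.float64(-0.3), np.float64(48.5)]
[np.float64(-25.4), np.float64(49.0), np.float64(-0.3), np.float64(55.4)]
[np.float64(-31.6), np.float64(52.7), np.float64(-0.3), np.float64(62.2)]
```

View pics/c3.png

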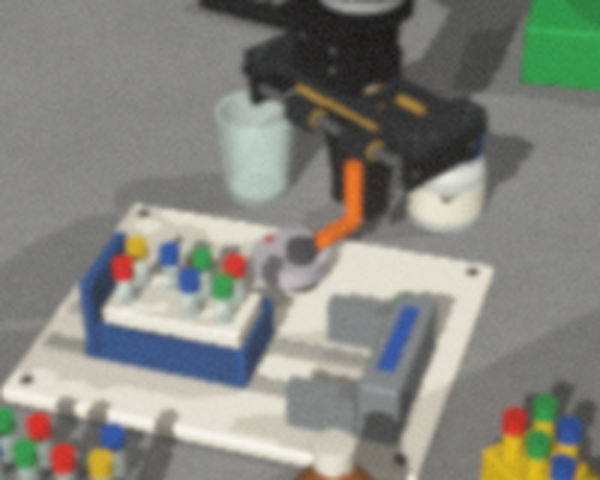

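The scene crop shows the post at about (353,190) between the fingers, with the lever swung about two-thirds of the way. The carriage hasn't moved. I'll carry on to the low point.

Emit:
drive_tool(
  rows=[
    {"x": 0, "y": 7, "z": 0, "ax": 0, "ay": 0, "az": 7, "grip": 27},
    {"x": -1, "y": 14, "z": 0, "ax": 0, "ay": 0, "az": 14, "grip": 27},
    {"x": -3.5, "y": 21, "z": 0, "ax": 0, "ay": 0, "az": 21, "grip": 27},
    {"x": -6.5, "y": 28, "z": 0, "ax": 0, "ay": 0, "az": 28, "grip": 27},
    {"x": -10, "y": 34, "z": 0, "ax": 0, "ay": 0, "az": 34.5, "grip": 27},
    {"x": -14.5, "y": 39.5, "z": 0, "ax": 0, "ay": 0, "az": 41.5, "grip": 27},
    {"x": -20, "y": 44.5, "z": 0, "ax": 0, "ay": 0, "az": 48.5, "grip": 27},
    {"x": -25.5, "y": 49, "z": 0, "ax": 0, "ay": 0, "az": 55.5, "grip": 27},
    {"x": -31.5, "y": 52.5, "z": 0, "ax": 0, "ay": 0, "az": 62, "grip": 27},
    {"x": -35, "y": 54, "z": 0, "ax": 0, "ay": 0, "az": 66, "grip": 27},
    {"x": -35, "y": 54, "z": 0, "ax": 0, "ay": 0, "az": 66, "grip": 27},
    {"x": -35, "y": 54, "z": 0, "ax": 0, "ay": 0, "az": 66, "grip": 40},
    {"x": -35, "y": 54, "z": 0, "ax": 0, "ay": 0, "az": 66, "grip": 40},
  ],
)

```text
t: 6.95
tcp_pos: [0.6214, 0.1556, 0.0695]
orientation: [3.141, 0.0, 0.12]
ft_force: [-0.6, -0.1, 1.2]
gripper_width: 0.0315
grasp_force: 0.0
```

```bash
python3 n.py 1
```

```text
-3.0580423465197755 0.05885103263953155 [-0.64007252 -0.07776038  1.19335762] 1.5736274894791362
[np.float64(0.8), np.float64(7.2), np.float64(-0.5), np.float64(6.3)]
[np.float64(-0.4), np.float64(14.3), np.float64(-0.5), np.float64(13.2)]
[np.float64(-2.5), np.float64(21.2), np.float64(-0.5), np.float64(20.1)]
[np.float64(-5.4), np.float64(27.8), np.float64(-0.5), np.float64(26.9)]
[np.float64(-9.0), np.float64(34.0), np.float64(-0.5), np.float64(33.8)]
[np.float64(-13.4), np.float64(39.7), np.float64(-0.5), np.float64(40.7)]
[np.float64(-18.4), np.float64(44.9), np.float64(-0.5), np.float64(47.6)]
[np.float64(-24.0), np.float64(49.4), np.float64(-0.5), np.float64(54.4)]
[np.float64(-30.1), np.float64(53.2), np.float64(-0.5), np.float64(61.3)]
[np.float64(-36.6), np.float64(56.3), np.float64(-0.5), np.float64(68.2)]
[np.float64(-43.4), np.float64(58.6), np.float64(-0.5), np.float64(75.1)]
[np.float64(-50.4), np.float64(60.0), np.float64(-0.4), np.float64(81.9)]
[np.float64(-57.6), np.float64(60.6), np.float64(-0.4), np.float64(88.8)]
[np.float64(-64.8), np.float64(60.3), np.float64(
[... 774 characters left out ...]
4.4)]
[np.float64(-118.2), np.float64(9.6), np.float64(-0.4), np.float64(171.3)]
[np.float64(-118.8), np.float64(2.5), np.float64(-0.4), np.float64(178.2)]
[np.float64(-118.6), np.float64(-4.7), np.float64(-0.4), np.float64(-174.9)]
[np.float64(-117.5), np.float64(-11.8), np.float64(-0.4), np.float64(-168.0)]
[np.float64(-115.6), np.float64(-18.8), np.float64(-0.4), np.float64(-161.2)]
[np.float64(-112.9), np.float64(-25.4), np.float64(-0.4), np.float64(-154.3)]
[np.float64(-109.4), np.float64(-31.7), np.float64(-0.4), np.float64(-147.4)]
[np.float64(-105.2), np.float64(-37.5), np.float64(-0.4), np.float64(-140.5)]
[np.float64(-100.3), np.float64(-42.8), np.float64(-0.4), np.float64(-133.7)]
```

Emit:
drive_tool(
  rows=[
    {"x": -35, "y": 54, "z": 0, "ax": 0, "ay": 0, "az": 66, "grip": 40},
  ],
)

```text
t: 7.05
tcp_pos: [0.6022, 0.115, 0.0706]
orientation: [-3.138, -0.006, -0.029]
ft_force: [0.8, -1.4, 1.0]
gripper_width: 0.0335
grasp_force: 0.0
```

That last row was a mistake of mine: it repeated a relative shift and carried the tool past the mark. I need to look and mend it.

```bash
python3 n.py -4; python3 - <<'E'
from h import *
s=r.sense();print(loc(s["tcp_pos"]),s["orientation"],s["gripper_width"],s["ft_force"])
g=r.grab_frame("scene"); p=proj(g,[*A,.05]).astype(int); b=g["color"][p[1]-80:p[1]+80,p[0]-100:p[0]+100]
cv2.imwrite("pics/c4.png",cv2.resize(b,None,fx=3.5,fy=3.5,interpolation=cv2.INTER_CUBIC))
E
```

```text
-2.2298586487050973 0.05123480581505927 [ 0.78755294 -1.40786369  1.04400876] 1.6563569463834187
[0.03137496 0.06449546] [-3.1378766  -0.00560686 -0.02877605] 0.033505803748082805 [ 0.78755294 -1.40786369  1.04400876]
```

View pics/c4.png

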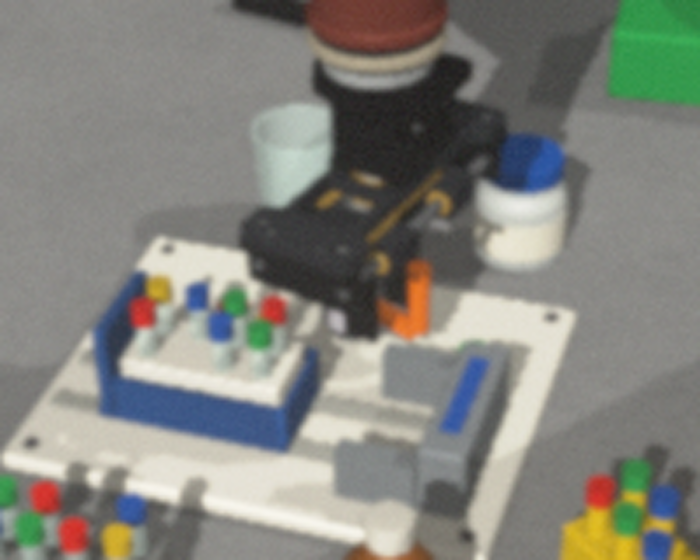

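The fingers slipped sideways off the post, whose top is now at crop (418,268). Nothing else was touched. I'll lift straight up and measure the cam.

Emit:
drive_tool(
  rows=[
    {"x": 0, "y": 0, "z": -40, "ax": 0, "ay": 0, "az": 0, "grip": 40},
    {"x": 0, "y": 0, "z": -80, "ax": 0, "ay": 0, "az": 0, "grip": 20},
    {"x": 0, "y": 0, "z": -90, "ax": 0, "ay": 0, "az": 0, "grip": 0},
    {"x": 0, "y": 0, "z": -90, "ax": 0, "ay": 0, "az": 0, "grip": 0},
  ],
)

```text
t: 7.5
tcp_pos: [0.6012, 0.1109, 0.1625]
orientation: [-3.141, -0.005, -0.032]
ft_force: [1.2, 0.4, -0.3]
gripper_width: 0.0184
grasp_force: 0.0
```

```bash
python3 - <<'E'
from h import *
g=r.grab_frame("scene"); c=proj(g,[*A,.05]).astype(int); o=c-[100,80]
b=g["color"][o[1]:o[1]+160,o[0]:o[0]+200]
hsv=cv2.cvtColor(g["color"],cv2.COLOR_BGR2HSV); m=cv2.inRange(hsv,np.array((5,180,120)),np.array((16,255,255)))
k=np.zeros_like(m); k[150:215,250:345]=m[150:215,250:345]
n,lab,st,_=cv2.connectedComponentsWithStats(k); i=1+np.argmax(st[1:,4]); ys,xs=np.nonzero(lab==i)
t=ys.min(); u=np.array([xs[ys<=t+4].mean(),t+1.5]); P=at(g,u,.092); l=loc(P)-[0,.105]
print(st[i],u,P,np.linalg.norm(l),np.arctan2(l[1],-l[0])%6.283)
for q in(2.8,3.0,3.14,3.3,3.5,3.7,3.9): print(q,proj(g,[*post(q),.092]))
print(r.sense()["tcp_pos"])
cv2.imwrite("pics/c5.png",cv2.resize(b,None,fx=3.5,fy=3.5,interpolation=cv2.INTER_CUBIC))
E
```

```text
[288 181  19  20 139] [304.5 182.5] [0.62130041 0.12803483 0.092     ] 0.061624233782914734 3.684343364534075
2.8 [312.72380239 169.982211  ]
3.0 [312.52792944 172.99047826]
3.14 [311.75108046 175.07604877]
3.3 [310.22684246 177.3766918 ]
3.5 [307.41155691 180.03462365]
3.7 [303.68078272 182.33903634]
3.9 [299.18185495 184.18236016]
[0.59983165 0.11084318 0.1601104 ]
```

View pics/c5.png

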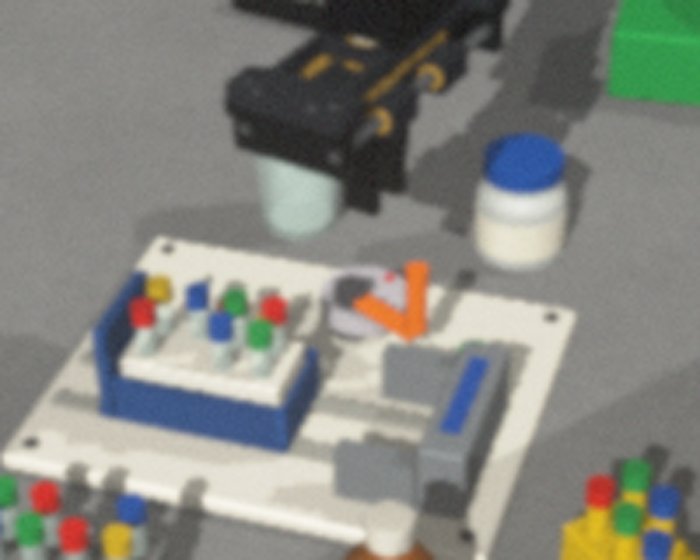

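The cam is at about q = 3.68, with the post top at crop (417,268). I'll straddle the post again with the tips at 74 mm, above the 64 mm dock, and bring it back to 3.14.

```bash
python3 - <<'E'
from h import *
q=3.68; print(move([*post(q),.16],np.pi-q+Y))
b=(np.array([*post(q),.088]),np.array([np.pi,0,np.pi-q+Y]))
for a in np.arange(3.58,3.03,-.09): print(round(a,2),move([*post(a),.088],np.pi-a+Y,b))
E
```

```text
[ 19.4 -18.6   0.1  -0.   -0.1  16.8]
3.58 [-0.3 -6.  -0.   0.   0.  -5.7]
3.49 [ -1.1 -11.3  -0.   -0.    0.  -10.9]
3.4 [ -2.3 -16.6  -0.    0.    0.  -16. ]
3.31 [ -4.1 -21.7  -0.    0.    0.  -21.2]
3.22 [ -6.2 -26.6  -0.    0.    0.  -26.4]
3.13 [ -8.8 -31.4  -0.    0.    0.  -31.5]
3.04 [-11.9 -35.8  -0.    0.    0.  -36.7]
```

Emit:
drive_tool(
  rows=[
    {"x": 10, "y": -10, "z": 0, "ax": 0, "ay": 0, "az": 8, "grip": 50},
    {"x": 19.5, "y": -18.5, "z": 0, "ax": 0, "ay": 0, "az": 16, "grip": 50},
    {"x": 19.5, "y": -18.5, "z": 0, "ax": 0, "ay": 0, "az": 17, "grip": 50},
    {"x": 19.5, "y": -18.5, "z": 0, "ax": 0, "ay": 0, "az": 17, "grip": 50},
    {"x": 19.5, "y": -18.5, "z": 0, "ax": 0, "ay": 0, "az": 17, "grip": 50},
    {"x": 19.5, "y": -18.5, "z": 0, "ax": 0, "ay": 0, "az": 17, "grip": 50},
  ],
)

```text
t: 8.15
tcp_pos: [0.619, 0.1282, 0.159]
orientation: [3.141, 0.001, -0.329]
ft_force: [-0.1, -0.4, 1.3]
gripper_width: 0.0424
grasp_force: 0.0
```

```bash
python3 - <<'E'
from h import *
q=3.68; print(r.sense()["gripper_width"],r.sense()["joints"][5],move([*post(q),.088],np.pi-q+Y))
E
```

```text
0.04243976739386371 1.9789180151313897 [ 0.6 -0.9 71.   0.   0.1 -0.2]
```

Emit:
drive_tool(
  rows=[
    {"x": 0.5, "y": -1, "z": 25, "ax": 0, "ay": 0, "az": 0, "grip": 50},
    {"x": 0.5, "y": -1, "z": 50, "ax": 0, "ay": 0, "az": 0, "grip": 50},
    {"x": 0.5, "y": -1, "z": 65, "ax": 0, "ay": 0, "az": 0, "grip": 50},
    {"x": 0.5, "y": -1, "z": 71, "ax": 0, "ay": 0, "az": 0, "grip": 50},
    {"x": 0.5, "y": -1, "z": 71, "ax": 0, "ay": 0, "az": 0, "grip": 27},
    {"x": 0.5, "y": -1, "z": 71, "ax": 0, "ay": 0, "az": 0, "grip": 27},
    {"x": 0.5, "y": -1, "z": 71, "ax": 0, "ay": 0, "az": 0, "grip": 27},
    {"x": 0.2, "y": -7, "z": 71, "ax": 0, "ay": 0, "az": -6, "grip": 27},
    {"x": -0.5, "y": -12.3, "z": 71, "ax": 0, "ay": 0, "az": -11, "grip": 27},
    {"x": -1.8, "y": -17.6, "z": 71, "ax": 0, "ay": 0, "az": -16, "grip": 27},
    {"x": -3.5, "y": -22.7, "z": 71, "ax": 0, "ay": 0, "az": -21, "grip": 27},
    {"x": -5.7, "y": -27.6, "z": 71, "ax": 0, "ay": 0, "az": -26, "grip": 27},
    {"x": -8.3, "y": -32.4, "z": 71, "ax": 0, "ay": 0, "az": -31.5, "grip": 27},
    {"x": -11, "y": -36, "z": 71, "ax": 0, "ay": 0, "az": -36, "grip": 27},
    {"x": -11, "y": -36, "z": 71, "ax": 0, "ay": 0, "az": -36, "grip": 27},
    {"x": -11, "y": -36, "z": 71, "ax": 0, "ay": 0, "az": -36, "grip": 50},
    {"x": -11, "y": -36, "z": 71, "ax": 0, "ay": 0, "az": -36, "grip": 50},
    {"x": -11, "y": -36, "z": 71, "ax": 0, "ay": 0, "az": -36, "grip": 50},
    {"x": -11, "y": -36, "z": 30, "ax": 0, "ay": 0, "az": -36, "grip": 50},
    {"x": -11, "y": -36, "z": -20, "ax": 0, "ay": 0, "az": -36, "grip": 50},
  ],
)

```text
t: 10.15
tcp_pos: [0.6185, 0.1656, 0.177]
orientation: [-3.14, 0.007, 0.297]
ft_force: [1.6, 0.7, 0.3]
gripper_width: 0.0427
grasp_force: 0.0
```

```bash
cat > m.py <<'E'
from h import *
g=r.grab_frame("scene"); o=proj(g,[*A,.05]).astype(int)-[100,80]
hsv=cv2.cvtColor(g["color"],cv2.COLOR_BGR2HSV); m=cv2.inRange(hsv,np.array((5,180,120)),np.array((16,255,255)))
k=np.zeros_like(m); k[150:215,250:345]=m[150:215,250:345]
n,lab,st,_=cv2.connectedComponentsWithStats(k); i=1+np.argmax(st[1:,4]); ys,xs=np.nonzero(lab==i)
t=ys.min(); u=np.array([xs[ys<=t+4].mean(),t+1.5]); l=loc(at(g,u,.092))-[0,.105]
print(u,np.linalg.norm(l),"q",np.arctan2(l[1],-l[0])%6.283)
b=g["color"][o[1]:o[1]+160,o[0]:o[0]+200]
import sys; cv2.imwrite(sys.argv[1],cv2.resize(b,None,fx=3.5,fy=3.5,interpolation=cv2.INTER_CUBIC))
# target behind the rear plate, closed fingers, tool y across: yaw Y+-pi
print(move([*w([-.165,0]),.17],Y),r.sense()["tcp_pos"])
E
python3 m.py pics/c6.png
```

```text
[311.5 175.5] 0.059946754919485166 q 3.169029085518887
[-2.378e+02  9.040e+01  1.760e+01  1.000e-01 -6.000e-01  4.800e+00] [0.62457573 0.16662844 0.18996677]
```

View pics/c6.png

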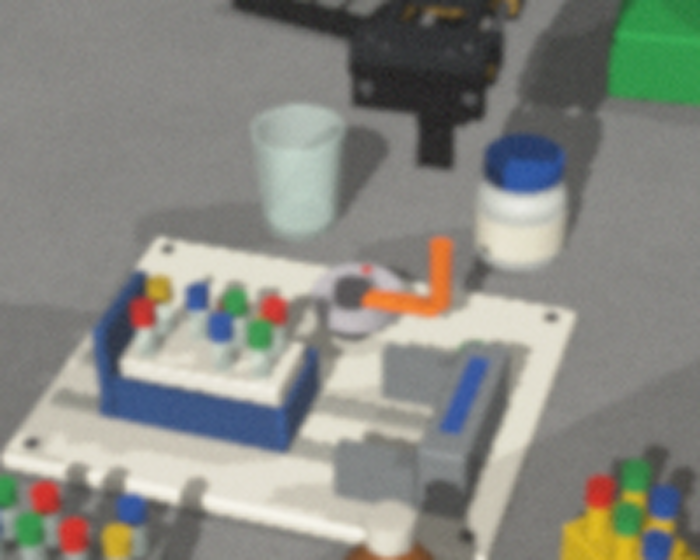

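The cam now reads q = 3.17, with the post at crop (440,245) and the lever pointing at the green mark. The carriage is still back and the rack is seated. I'll close the fingers and go behind the rear plate.

Emit:
drive_tool(
  rows=[
    {"x": -60, "y": 22, "z": 0, "ax": 0, "ay": 0, "az": 5, "grip": 0},
    {"x": -120, "y": 45, "z": 0, "ax": 0, "ay": 0, "az": 5, "grip": 0},
    {"x": -180, "y": 68, "z": 10, "ax": 0, "ay": 0, "az": 5, "grip": 0},
    {"x": -238, "y": 90, "z": 17, "ax": 0, "ay": -0.5, "az": 5, "grip": 0},
    {"x": -238, "y": 90, "z": 17, "ax": 0, "ay": -0.5, "az": 5, "grip": 0},
    {"x": -238, "y": 90, "z": 17, "ax": 0, "ay": -0.5, "az": 5, "grip": 0},
    {"x": -238, "y": 90, "z": 17, "ax": 0, "ay": -0.5, "az": 5, "grip": 0},
    {"x": -238, "y": 90, "z": 17, "ax": 0, "ay": -0.5, "az": 5, "grip": 0},
    {"x": -238, "y": 90, "z": 17, "ax": 0, "ay": -0.5, "az": 5, "grip": 0},
  ],
)

```text
t: 11.1
tcp_pos: [0.4213, 0.0106, 0.1633]
orientation: [3.141, 0.007, 0.212]
ft_force: [0.5, 0.5, 0.1]
gripper_width: 0.0006
grasp_force: 0.0
```

```bash
python3 - <<'E'
from h import *
s=r.sense();print(s["gripper_width"],loc(s["tcp_pos"]),move([*w([-.165,0]),.068],Y))
E
```

```text
0.0006276395784169811 [-0.16756049  0.00065472] [ 3.2  0.6 95.3  0.   0.4 -0.1]
```

Emit:
drive_tool(
  rows=[
    {"x": 0, "y": 0, "z": 35, "ax": 0, "ay": 0.4, "az": 0, "grip": 0},
    {"x": 0, "y": 0, "z": 70, "ax": 0, "ay": 0.4, "az": 0, "grip": 0},
    {"x": 0, "y": 0, "z": 95, "ax": 0, "ay": 0.4, "az": 0, "grip": 0},
    {"x": 5, "y": 0, "z": 95, "ax": 0, "ay": 0.4, "az": 0, "grip": 0},
    {"x": 12, "y": 0, "z": 95, "ax": 0, "ay": 0.4, "az": 0, "grip": 0},
    {"x": 18, "y": 0, "z": 95, "ax": 0, "ay": 0.4, "az": 0, "grip": 0},
    {"x": 23, "y": 0, "z": 95, "ax": 0, "ay": 0.4, "az": 0, "grip": 0},
    {"x": 27, "y": 0, "z": 95, "ax": 0, "ay": 0.4, "az": 0, "grip": 0},
    {"x": 31, "y": 0, "z": 95, "ax": 0, "ay": 0.4, "az": 0, "grip": 0},
    {"x": 35, "y": 0, "z": 95, "ax": 0, "ay": 0.4, "az": 0, "grip": 0},
    {"x": 39, "y": 0, "z": 95, "ax": 0, "ay": 0.4, "az": 0, "grip": 0},
    {"x": 43, "y": 0, "z": 95, "ax": 0, "ay": 0.4, "az": 0, "grip": 0},
    {"x": 47, "y": 0, "z": 95, "ax": 0, "ay": 0.4, "az": 0, "grip": 0},
    {"x": 51, "y": 0, "z": 95, "ax": 0, "ay": 0.4, "az": 0, "grip": 0},
    {"x": 55, "y": 0, "z": 95, "ax": 0, "ay": 0.4, "az": 0, "grip": 0},
    {"x": 59, "y": 0, "z": 95, "ax": 0, "ay": 0.4, "az": 0, "grip": 0},
    {"x": 63, "y": 0, "z": 95, "ax": 0, "ay": 0.4, "az": 0, "grip": 0},
    {"x": 67, "y": 0, "z": 95, "ax": 0, "ay": 0.4, "az": 0, "grip": 0},
    {"x": 71, "y": 0, "z": 95, "ax": 0, "ay": 0.4, "az": 0, "grip": 0},
    {"x": 75, "y": 0, "z": 95, "ax": 0, "ay": 0.4, "az": 0, "grip": 0},
  ],
)

```text
t: 13.1
tcp_pos: [0.4925, 0.0258, 0.0668]
orientation: [3.141, 0.002, 0.211]
ft_force: [-3.7, 1.0, 0.7]
gripper_width: 0.0005
grasp_force: 1.4
```

```bash
python3 - <<'E'
from h import *
s=r.sense();print(s["ft_force"],loc(s["tcp_pos"]),s["tcp_pos"],move([*w([-.0475,0]),.068],Y))
E
python3 m.py pics/c7.png
```

```text
[-3.67801561  1.04585845  0.74954766] [-0.09468473  0.00050015] [0.49254558 0.02584603 0.0667658 ] [47.2  0.4 -1.3  0.   0.1 -0.1]
[311.5 175.5] 0.059946754919485166 q 3.169029085518887
[-7.11e+01  5.00e-01 -1.03e+02  0.00e+00  1.00e-01 -1.00e-01] [0.49324456 0.02581939 0.06691193]
```

View pics/c7.png

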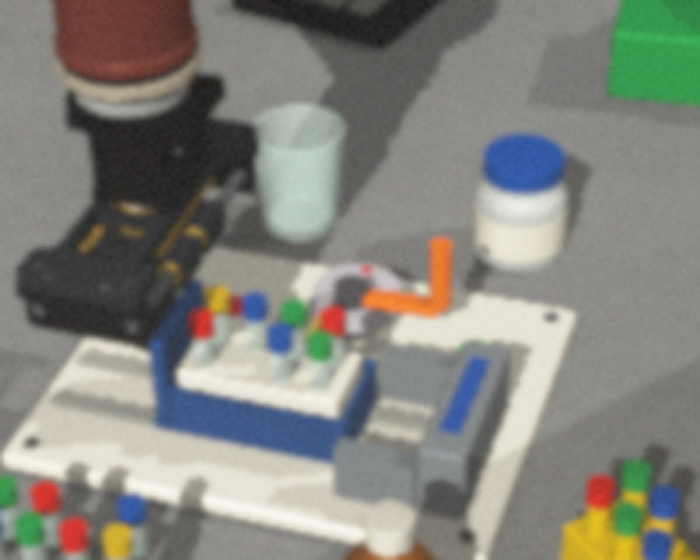

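The carriage is sliding with about 3.7 N on the wrist, and its front is entering the dock at crop (370,400). The cam is unchanged at q = 3.17 and the rack is upright. I'll keep pushing.

Emit:
drive_tool(
  rows=[
    {"x": 4, "y": 0, "z": 0, "ax": 0, "ay": 0, "az": 0, "grip": 0},
    {"x": 8, "y": 0, "z": 0, "ax": 0, "ay": 0, "az": 0, "grip": 0},
    {"x": 12, "y": 0, "z": 0, "ax": 0, "ay": 0, "az": 0, "grip": 0},
    {"x": 16, "y": 0, "z": 0, "ax": 0, "ay": 0, "az": 0, "grip": 0},
    {"x": 20, "y": 0, "z": 0, "ax": 0, "ay": 0, "az": 0, "grip": 0},
    {"x": 24, "y": 0, "z": 0, "ax": 0, "ay": 0, "az": 0, "grip": 0},
    {"x": 28, "y": 0, "z": 0, "ax": 0, "ay": 0, "az": 0, "grip": 0},
    {"x": 32, "y": 0, "z": 0, "ax": 0, "ay": 0, "az": 0, "grip": 0},
    {"x": 35, "y": 0, "z": 0, "ax": 0, "ay": 0, "az": 0, "grip": 0},
    {"x": 38, "y": 0, "z": 0, "ax": 0, "ay": 0, "az": 0, "grip": 0},
    {"x": 40, "y": 0, "z": 0, "ax": 0, "ay": 0, "az": 0, "grip": 0},
    {"x": 40, "y": 0, "z": 0, "ax": 0, "ay": 0, "az": 0, "grip": 0},
  ],
)

```text
t: 14.35
tcp_pos: [0.532, 0.034, 0.0669]
orientation: [3.141, 0.001, 0.211]
ft_force: [-0.7, -0.5, 0.4]
gripper_width: 0.0001
grasp_force: 0.5
```

Emit:
drive_tool(
  rows=[
    {"x": 2, "y": 0, "z": 0, "ax": 0, "ay": 0, "az": 0, "grip": 0},
    {"x": 4, "y": 0, "z": 0, "ax": 0, "ay": 0, "az": 0, "grip": 0},
    {"x": 6, "y": 0, "z": 0, "ax": 0, "ay": 0, "az": 0, "grip": 0},
  ],
)

```text
t: 14.65
tcp_pos: [0.5375, 0.0352, 0.0669]
orientation: [3.141, 0.002, 0.211]
ft_force: [-3.1, -0.2, -0.1]
gripper_width: 0.0003
grasp_force: 1.3
```

Emit:
drive_tool(
  rows=[
    {"x": 1, "y": 0, "z": 0, "ax": 0, "ay": 0, "az": 0, "grip": 0},
    {"x": 2, "y": 0, "z": 0, "ax": 0, "ay": 0, "az": 0, "grip": 0},
  ],
)

```text
t: 14.85
tcp_pos: [0.539, 0.0356, 0.0668]
orientation: [3.141, 0.003, 0.211]
ft_force: [-6.8, -2.1, 4.1]
gripper_width: 0.0005
grasp_force: 3.6
```

Emit:
drive_tool(
  rows=[
    {"x": 1, "y": 0, "z": 0, "ax": 0, "ay": 0, "az": 0, "grip": 0},
    {"x": 2, "y": 0, "z": 0, "ax": 0, "ay": 0, "az": 0, "grip": 0},
  ],
)

```text
t: 15.05
tcp_pos: [0.5391, 0.0356, 0.0668]
orientation: [3.141, 0.007, 0.211]
ft_force: [-15.0, -4.5, 12.1]
gripper_width: -0.0001
grasp_force: 8.0
```

The force jumps to 15 N with the TCP stalled at loader x of about -47 mm, where the stop was expected. I'll back off, rise and check.

Emit:
drive_tool(
  rows=[
    {"x": -5, "y": 0, "z": 0, "ax": 0, "ay": 0, "az": 0, "grip": 0},
    {"x": -25, "y": 0, "z": 0, "ax": 0, "ay": 0, "az": 0, "grip": 0},
    {"x": -60, "y": 0, "z": 0, "ax": 0, "ay": 0, "az": 0, "grip": 0},
    {"x": -90, "y": 0, "z": -30, "ax": 0, "ay": 0, "az": 0, "grip": 0},
    {"x": -100, "y": 0, "z": -80, "ax": 0, "ay": 0, "az": 0, "grip": 0},
    {"x": -100, "y": 0, "z": -120, "ax": 0, "ay": 0, "az": 0, "grip": 0},
    {"x": -100, "y": 0, "z": -120, "ax": 0, "ay": 0, "az": 0, "grip": 0},
    {"x": -100, "y": 0, "z": -120, "ax": 0, "ay": 0, "az": 0, "grip": 0},
    {"x": -100, "y": 0, "z": -120, "ax": 0, "ay": 0, "az": 0, "grip": 0},
  ],
)

```text
t: 15.95
tcp_pos: [0.4433, 0.0154, 0.186]
orientation: [-3.142, 0.002, 0.211]
ft_force: [0.2, -0.1, -0.8]
gripper_width: 0.0006
grasp_force: 0.0
```

```bash
python3 m.py pics/c8.png
```

```text
[311.5 175.5] 0.059946754919485166 q 3.169029085518887
[-19.6   0.9  15.6  -0.    0.2  -0.1] [0.44295063 0.01544683 0.18547933]
```

View pics/c8.png

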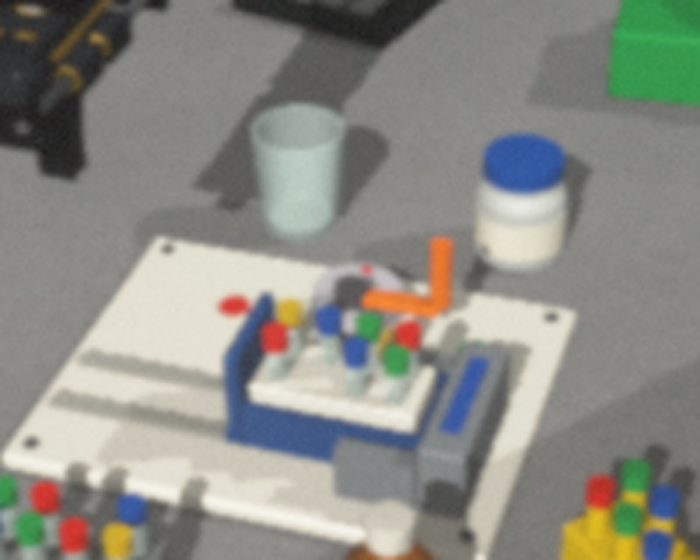

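The carriage is home in the dock at about (430,400), with the rack upright in it. The lever points at the green mark (q = 3.17), the other things haven't moved, and the arm is clear.

```bash
python3 -c "
from h import *
print(r.finish_job())"
```

```text
the job is handed in; nothing more can be done
None
```

The job is handed in: the cam is at its low point (about 3.17 rad measured), the carriage is home against its stop with the rack upright, and the arm is clear. On the way, a mistaken move took the cam past the mark to about 3.68 rad, and I turned it back counter-clockwise before pushing the carriage.

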